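# Break the vacuum of the biscuit jar at its lid valve

### The job

Let the air back into the vacuum biscuit jar: unscrew the little knurled brass lock nut on the lid's valve all the way up to its stop, then press the freed steel pin fully down with light fingertip pressure, keep it down for about two seconds and let it spring back up. Leave the nut unscrewed, the jar standing where it is and the other things on the shelf alone.

Things in the scene. Friction and masses are not known exactly. Their poses are not given: they have to be found in the camera images.
- jar_centre (a point): Vacuum jar: squat clear glass with ring biscuits inside and a steel screw lid, 110 mm across, 92 mm high to the lid's rim, about 1 kg in all. It stands loose on the shelf and slides or tips if pushed sideways at the valve. The point is on its axis half-way up; z is the axis (up), the yaw is of no matter.
- lid_centre (a point): Point on the jar's axis level with the lid's rim. The lid is 104 mm across; its thin middle panel (89 mm) is drawn down by the vacuum and lies 0 to 5 mm below this point, different each time; no reading gives it. The valve stands in the panel's middle and sinks with it: above the PANEL, rubber grommet 23 mm across to 4 mm, steel barrel 10 mm across to 14 mm, then the nut and pin.
- lock_nut (a joint): Turn of the brass nut, rad: 0 tight on the barrel (start), positive = anticlockwise from above, 5.0 = captive at its top stop. 14 mm across; 14 to 23 mm above the lid panel when tight; rises 0.8 mm a rad (4 mm at the stop). Stiff (0.035 N m), stays where left; several grasps. While down it locks the pin; if turned in a grip held at one height it pulls the springy pin down instead of rising.
- pin_highest (a point): Point on the jar's axis where the pin's tip would be with the panel not drawn down at all (30 mm above the rim); the true tip lies 0 to 5 mm lower, like the panel. Steel pin 5 mm across, flat tip; 3 mm above the fully unscrewed nut, which rides on it. Presses down 3 mm to a hard stop once the nut is 3.8 rad up; its spring gives 3 N at first, 6.9 N fully down. Over 13 N on the tip bends it.
- ramekin_centre (a point): White ceramic ramekin, 84 mm across, 46 mm high, loose on the shelf; point at its centre half-way up. To be left alone.
- case_centre (a point): White plastic pacifier case, a rounded box 62 x 72 x 46 mm, loose on the shelf; point at its centre half-way up. To be left alone.
- spoon_centre (a point): Red silicone spoon lying flat, 175 mm long, 38 mm wide at the bowl, 11 mm high; point at its middle, x along the handle towards the bowl. To be left alone.
- shelf: Narrow wooden shelf, 220 mm deep (x) by 760 mm long (y), fixed; origin on the counter under its centre, its upper face 45 mm above. Along its far edge, 100 mm beyond the centre, a steel hook rail runs 148 mm above the upper face, with a white and a blue measuring cup hanging under it.
There are look-alikes about, which are no part of the job. Of the things like the part that bears jar_centre, leave any that is pink or turquoise; of the rest the larger one is meant.

How it is judged:
By the outcome, as a careful person would: the job done as asked, in the order asked, and still so for the second after the job is handed in, with the robot touching nothing.
It also fails if it takes over 72 s, if anything falls off the work surface, if the arm or the gripper's body presses on something with over 40 N, if the wrist force passes 120 N, or if a joint passes its speed limit or range.

### The arm

A 6-joint arm with a two-finger parallel gripper is mounted at the origin on the work surface. World frame = base frame: x ahead of the robot, y to its left, z up, the work surface at z = 0. Lengths are in mm, angles in rad, forces in N, time in s.
With the tool pointing down it reaches from about 350 to 975 mm from the base axis. Payload 7.1 kg.
Tool frame: the origin (TCP) lies between the finger pads; the fingertips stand 19 mm ahead of it and the grasp point (between the pads) is the TCP (ctrl.tcp_to_tips is the distance from the TCP to the fingertips, in mm); z points along the fingers, y is the line along which they close (so a half turn about z gives the same grasp; the last joint's range is limited). The gripper opens to 88 mm and grips with 3 to 60 N. Pads are 20 mm wide; open, the fingers measure 115 mm over their backs; the gripper's body (75 mm by 178 mm) begins 61 mm behind the grasp point.
Start: joints at [-1.246, 0.423, 1.63, -0, 1.089, -0.019], TCP at [210.684, -588.402, 241.675] pointing down, gripper open.
Joint ranges: [-3, 3], [-0.9, 2.11], [0.09, 2.58], [-1.31, 4.45], [0.11, 2.69], [-2.54, 2.54]. Speed limits (rad/s): [2.39, 2.39, 3.01, 3.14, 3.14, 3.14].

### API

Orientations are given as a rotation vector (axis times angle).
In Python, from workcell import status, optics, ctrl gives the robot as it stands. The module is installed in compiled form; this text tells all that it offers.
- The arm moves only by the shell command python3 -m inch 'ROWS'. ROWS is JSON, a list that holds one entry, the list of rows, each a list of 7 numbers: the shift along the tool's x, y, z in mm, then the turn, a rotation vector about the tool's x, y, z in rad, then the opening in per cent of the stroke, from 0 (shut) to 100 (fully open). A call has 1 to 20 rows; each row is the pose to reach, as a shift and turn from the pose commanded when the call began, along the tool's axes at that moment; what a row does not reach only later rows make up. A row lasts 1/10 s, in which the tool goes at most 50 mm and 8.59 degrees, less where a joint would pass 70% of its speed; a pose out of reach is approached as far as the arm can. A call with a gripper value outside its range is refused whole. The fingers move at their own pace and stop on an object; the grip force is fixed at half the most. Time passes only in rows, so rows that repeat a pose let the fingers close. It gives the time, the measured TCP pose, the force, the opening and the grip force at its end, in the units of the state.
- status.get_obs(): the state, without advancing time (a new reading comes with each control period).
- optics.get_image(name): name is "side" or "top"; returns a dict with "frame" (384x512x3 uint8, red, green, blue), "fx", "fy", "cx", "cy" (pixels), "k1" (the pictures are not rectified: a ray, as slopes to the right and down, at radius r is drawn at 1 + k1 r^2 times it, then the intrinsics apply), "rvec" (rotation vector, rad) and "tvec" (3), from world to camera coordinates, as OpenCV has them. Camera axes: x right, y down, z forward; pixel columns grow to the right and rows downward; lengths in mm; the calibration is good to about 2 mm. A picture is of the moment at which its call begins. There is no depth.
- ctrl.close_job(): hands the job in; it is judged then, once.
The state is a dict: "t": time; "qpos": joint angles; "qvel": joint speeds; "joint_torque": joint torques, N m; "ee_pos": TCP position; "orientation": TCP orientation; "ft_force": force on the tool from outside, world axes, zero at the start; "moment": the same for the moment, N m; "width": finger opening in mm; "grasp_force": force on a finger pad.
Only numpy, scipy, OpenCV 4.12 (cv2) and the standard library are available. Lean on these libraries where they do the work, as an engineer would, in place of code of your own. Each camera call takes 0.05 s, during which the arm holds its last target. There are 200 camera calls.

## Working session

There is one attempt and no reset: what is moved stays moved. The work goes in short steps, Python scripts to look and compute and a shell command to move; the robot and the scene stay as the last step left them, time stands still between calls to the robot, and variables do not carry over. Pictures are saved under pics/ and viewed, at most 10 in all, crops included, and the job is handed in when it is done.

```bash
mkdir -p pics; python3 - <<'E'
from workcell import status, optics, ctrl
import cv2, numpy as np
for n in ("top","side"):
    d=optics.get_image(n); np.save(n+".npy",d,allow_pickle=True)
    cv2.imwrite(f"pics/{n}0.png",d["frame"][:,:,::-1])
    print(n,{k:np.round(d[k],4).tolist() for k in d if k!="frame"})
o=status.get_obs(); print(o, ctrl.tcp_to_tips)
E
```

```text
top {'fx': 480.423, 'fy': 480.423, 'cx': 249.8303, 'cy': 189.0169, 'k1': -0.1623, 'rvec': [2.0634, -2.1662, 0.2125], 'tvec': [99.0829, 555.4974, 1047.6088]}
side {'fx': 455.4683, 'fy': 455.4683, 'cx': 254.7514, 'cy': 190.3211, 'k1': -0.1102, 'rvec': [0.5249, -2.7977, 0.992], 'tvec': [517.6529, 196.3459, 1135.8965]}
{'t': 0.1, 'qpos': array([-1.24596691e+00,  4.23752856e-01,  1.63059357e+00, -2.81957750e-06,
        1.08860204e+00, -1.90142244e-02]), 'qvel': array([ 0.00139488, -0.0016078 , -0.00204468, -0.00098618,  0.00098511,
       -0.00068301]), 'joint_torque': array([-2.75267321e-04, -5.45613778e+01, -2.74322391e+01,  6.44823234e-02,
        1.87933375e-02, -3.02415219e-05]), 'ee_pos': array([ 210.55831121, -587.96684269,  240.99449665]), 'orientation': array([-3.09395846e+00, -5.37224430e-01,  3.28117118e-04]), 'ft_force': array([-0.65000583,  0.63267024,  0.48856133]), 'moment': array([-0.01179397, -0.02295795,  0.02009416]), 'grasp_force': 0.0, 'width': 87.50375866029069} 19.0
```

View pics/top0.png

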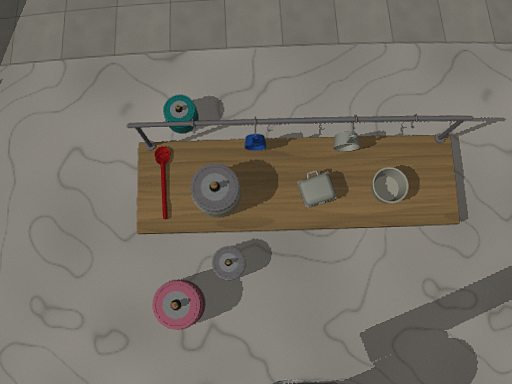

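View pics/side0.png

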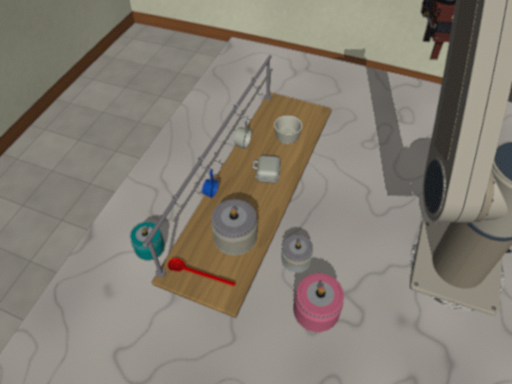

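Jar candidates in the top view are turquoise (180,112), pink (177,304), small grey (229,262) and large grey on the shelf (215,188). Turquoise and pink are excluded, and of the two greys the larger one, on the shelf at (215,188) in top and (234,225) in side, is the one meant. I'll confirm that with a crop and measure it.

```bash
cat > h.py <<'E'
import numpy as np, cv2
def load(n): return np.load(n+".npy",allow_pickle=True).item()
def ray(d,u,v):
    K=np.array([[d["fx"],0,d["cx"]],[0,d["fy"],d["cy"]],[0,0,1]])
    x=cv2.undistortPoints(np.array([[[u,v]]],float),K,np.array([d["k1"],0,0,0,0.]))[0,0]
    R=cv2.Rodrigues(np.array(d["rvec"],float))[0]; t=np.array(d["tvec"],float)
    r=R.T@np.array([x[0],x[1],1]); return -R.T@t, r/np.linalg.norm(r)
def onz(d,u,v,z):
    c,r=ray(d,u,v); return c+r*(z-c[2])/r[2]
def tri(a,pa,b,pb):
    c1,r1=ray(a,*pa); c2,r2=ray(b,*pb)
    s=np.linalg.lstsq(np.stack([r1,-r2],1),c2-c1,rcond=None)[0]
    p,q=c1+s[0]*r1,c2+s[1]*r2; return (p+q)/2,np.linalg.norm(p-q)
def proj(d,p):
    K=np.array([[d["fx"],0,d["cx"]],[0,d["fy"],d["cy"]],[0,0,1]])
    return cv2.projectPoints(np.array([p],float),np.array(d["rvec"],float),np.array(d["tvec"],float),K,np.array([d["k1"],0,0,0,0.]))[0][0,0]
E
python3 - <<'E'
from h import *
T,S=load("top"),load("side"); cs={}
for n,d,(x,y) in (("top",T,(215,187)),("side",S,(234,215))):
    hsv=cv2.cvtColor(d["frame"],cv2.COLOR_RGB2HSV)
    m=cv2.inRange(hsv,(8,100,30),(28,255,255)); w=np.zeros_like(m); w[y-14:y+14,x-14:x+14]=m[y-14:y+14,x-14:x+14]
    ys,xs=np.nonzero(w); cs[n]=(xs.mean(),ys.mean()); print(n,cs[n],len(xs),xs.min(),xs.max(),ys.min(),ys.max())
print(tri(T,cs["top"],S,cs["side"]))
print(onz(T,*cs["top"],153),onz(S,*cs["side"],153))
for p in [(139,142),(456,135),(459,222),(138,234)]: print("shelf",onz(T,*p,45).round(1))
for p in [(130,125),(470,118)]: print("rail",onz(T,*p,193).round(1))
c=lambda d,x,y,n:cv2.resize(d["frame"][y-n:y+n,x-n:x+n],(400,400),interpolation=cv2.INTER_CUBIC)
cv2.imwrite("pics/crop.png",np.hstack([c(T,215,190,40),c(S,234,225,40)])[:,:,::-1])
E
```

```text
top (np.float64(213.67567567567568), np.float64(185.1891891891892)) 37 210 217 182 188
side (np.float64(231.89285714285714), np.float64(211.03571428571428)) 28 220 236 201 214
(array([552.46464021, 147.67138808, 158.54404861]), np.float64(3.5371928492002813))
[551.8715472  147.77826356 153.        ] [556.12948197 143.9931426  153.        ]
shelf [689.9 331.8  45. ]
shelf [ 672.3 -440.3   45. ]
shelf [ 458.2 -417.8   45. ]
shelf [468.9 334.4  45. ]
rail [680.8 316.7 193. ]
rail [ 664.5 -408.7  193. ]
```

View pics/crop.png

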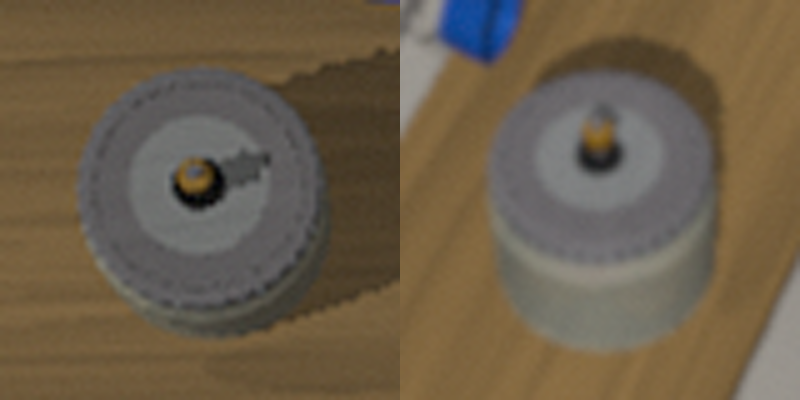

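```bash
python3 - <<'E'
from h import *
T,S=load("top"),load("side")
f=lambda x,y,ox,oy:((x+.5)/5-.5+ox,(y+.5)/5-.5+oy)
nt=f(194,177,175,150); ns=f(198,137,194,185); rt=f(202,187,175,150); rs=f(201,166,194,185)
gt=f(197,188,175,150)
print(tri(T,nt,S,ns),tri(T,rt,S,rs))
print("nut z154",onz(T,*nt,154),onz(S,*ns,154)); print("rim z137",onz(T,*rt,137),onz(S,*rs,137))
E
```

```text
(array([551.20639276, 148.02115107, 156.86321871]), np.float64(0.5228242469034038)) (array([551.75627021, 146.51166909, 131.74121549]), np.float64(1.1793787615449443))
nut z154 [552.08974997 148.27129351 154.        ] [551.86829958 146.12256157 154.        ]
rim z137 [551.24028043 146.23866339 137.        ] [549.48095406 149.90633078 137.        ]
```

```bash
cat > goal.py <<'E'
import sys
from h import *
from workcell import status
o=status.get_obs(); R=cv2.Rodrigues(np.array(o["orientation"]))[0]
g=np.array([float(a) for a in sys.argv[1:4]])
d=R.T@(g-o["ee_pos"]); print("shift",d.round(2),"t",o["t"],"pos",o["ee_pos"].round(2),"q",o["qpos"].round(3)); print("R",R.round(3).tolist())
# tilt correction in tool frame to make z straight down
z=R.T@np.array([0,0,-1.]); print("tilt",np.cross([0,0,1],z).round(4),"F",o["ft_force"].round(2),"M",o["moment"].round(3),"w",round(o["width"],2),round(o["grasp_force"],1))
E
python3 goal.py 551.5 147.5 215
```

```text
shift [ 568.92 -577.45   26.79] t 0.1 pos [ 210.56 -587.97  240.99] q [-1.246  0.424  1.631 -0.     1.089 -0.019]
R [[0.941, 0.337, -0.0], [0.337, -0.941, 0.001], [0.0, -0.001, -1.0]]
tilt [-0.0014 -0.      0.    ] F [-0.65  0.63  0.49] M [-0.012 -0.023  0.02 ] w 87.5 0.0
```

```bash
python3 -m inch '[[[569,-577.5,0,0,0,0,45],[569,-577.5,0,0,0,0,45],[569,-577.5,0,0,0,0,45],[569,-577.5,0,0,0,0,45],[569,-577.5,0,0,0,0,45],[569,-577.5,0,0,0,0,45],[569,-577.5,0,0,0,0,45],[569,-577.5,0,0,0,0,45],[569,-577.5,0,0,0,0,45],[569,-577.5,0,0,0,0,45],[569,-577.5,0,0,0,0,45],[569,-577.5,0,0,0,0,45],[569,-577.5,0,0,0,0,45],[569,-577.5,0,0,0,0,45],[569,-577.5,0,0,0,0,45],[569,-577.5,0,0,0,0,45],[569,-577.5,0,0,0,0,45],[569,-577.5,0,0,0,0,45],[569,-577.5,0,0,0,0,45],[569,-577.5,0,0,0,0,45]]]'; python3 goal.py 551.5 147.5 195
```

```text
t: 2.1
ee_pos: [550.9, 145.6, 241.5]
orientation: [3.095, 0.535, -0.002]
ft_force: [-0.2, -0.7, 0.1]
width: 39.5
grasp_force: 0.0
shift [ 1.22 -1.66 46.5 ] t 2.1 pos [550.95 145.55 241.5 ] q [ 0.238  0.343  1.753 -0.     1.046  1.466]
R [[0.942, 0.336, -0.001], [0.336, -0.942, -0.0], [-0.001, 0.0, -1.0]]
tilt [ 0.0001  0.0011 -0.    ] F [-0.25 -0.7   0.06] M [-0.017 -0.001 -0.043] w 39.47 0.0
```

```bash
python3 -m inch '[[[0,0,25,0,0,0,45],[0,0,47,0,0,0,45],[0,0,47,0,0,0,45],[0,0,47,0,0,0,45]]]'; python3 goal.py 551.5 147.5 162.5; python3 - <<'E'
from h import *
from workcell import optics
out=[]
for n,(x,y) in (("top",(215,190)),("side",(234,215))):
    d=optics.get_image(n); np.save(n+"1.npy",d,allow_pickle=True)
    out.append(cv2.resize(d["frame"][y-40:y+40,x-40:x+40],(400,400),interpolation=cv2.INTER_CUBIC))
    for p in [(551.5,147.5,165),(551.5,147.5,154)]: print(n,proj(d,p))
cv2.imwrite("pics/c1.png",np.hstack(out)[:,:,::-1])
E
```

```text
t: 2.5
ee_pos: [551.5, 146.0, 195.0]
orientation: [3.096, 0.535, -0.001]
ft_force: [0.8, -0.2, 0.5]
width: 39.3
grasp_force: 0.0
shift [ 0.48 -1.4  32.52] t 2.5 pos [551.54 146.03 195.02] q [ 0.238  0.403  1.787 -0.     0.952  1.466]
R [[0.942, 0.336, -0.001], [0.336, -0.942, -0.0], [-0.001, -0.0, -1.0]]
tilt [-0.      0.0006  0.    ] F [ 0.78 -0.18  0.53] M [ 0.046 -0.043 -0.02 ] w 39.33 0.0
top [213.35783984 184.15862665]
top [213.77615699 185.25711383]
side [232.91974248 209.66409267]
side [233.11417027 212.49155994]
```

View pics/c1.png

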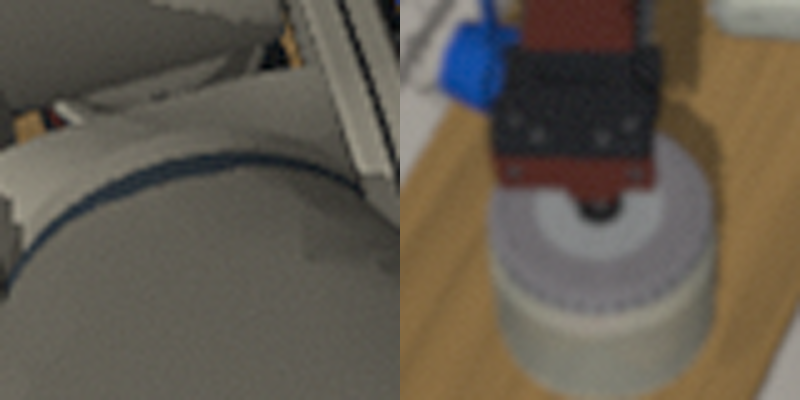

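The side view shows the near finger's tip (about crop x 597) lined up over the valve's grommet (crop (600,205)). Descending to straddle the nut.

```bash
python3 -m inch '[[[0.5,-1.4,12,0,0,0,45],[0.5,-1.4,22,0,0,0,45],[0.5,-1.4,28,0,0,0,45],[0.5,-1.4,32.5,0,0,0,45],[0.5,-1.4,32.5,0,0,0,45],[0.5,-1.4,32.5,0,0,0,45]]]'; python3 goal.py 551.5 147.5 162.5
python3 -m inch '[[[0,0,0,0,0,0,22],[0,0,0,0,0,0,18],[0,0,0,0,0,0,14],[0,0,0,0,0,0,10],[0,0,0,0,0,0,10],[0,0,0,0,0,0,10],[0,0,0,0,0,0,10]]]'; python3 goal.py 551.5 147.5 162.5
```

```text
t: 3.2
ee_pos: [551.8, 148.6, 162.0]
orientation: [3.095, 0.538, -0.0]
ft_force: [-0.7, 0.0, 0.1]
width: 39.9
grasp_force: 0.0
shift [-0.63  0.99 -0.46] t 3.2 pos [551.76 148.64 162.04] q [0.242 0.45  1.806 0.    0.886 1.469]
R [[0.941, 0.337, -0.0], [0.337, -0.941, -0.0], [-0.0, -0.0, -1.0]]
tilt [-0.      0.0002  0.    ] F [-0.71  0.02  0.14] M [ 0.01  -0.023 -0.038] w 39.89 0.0
t: 3.9
ee_pos: [552.0, 148.3, 162.4]
orientation: [3.095, 0.537, 0.001]
ft_force: [0.3, -4.0, 3.0]
width: 13.3
grasp_force: 30.0
shift [-0.71  0.57 -0.13] t 3.9 pos [551.98 148.28 162.37] q [ 2.420e-01  4.490e-01  1.806e+00 -1.000e-03  8.860e-01  1.469e+00]
R [[0.941, 0.337, 0.001], [0.337, -0.941, -0.0], [0.0, 0.0, -1.0]]
tilt [ 0.0005 -0.0004  0.    ] F [ 0.29 -4.    2.99] M [-0.686 -0.171  0.065] w 13.29 30.0
```

```bash
python3 -m inch '[[[0,0.5,0,0,0,0,10],[0,0.8,0,0,0,0,10],[0,0.8,0,0,0,0,10]]]'; python3 goal.py 551.5 147.5 162.5
```

```text
t: 4.2
ee_pos: [552.0, 148.1, 162.4]
orientation: [-3.095, -0.537, -0.0]
ft_force: [-0.7, 0.7, 2.8]
width: 12.5
grasp_force: 30.0
shift [-0.71  0.43 -0.15] t 4.2 pos [552.03 148.14 162.35] q [2.410e-01 4.490e-01 1.806e+00 1.000e-03 8.860e-01 1.468e+00]
R [[0.942, 0.337, 0.0], [0.337, -0.942, 0.001], [0.0, -0.0, -1.0]]
tilt [-0.0005 -0.0003  0.    ] F [-0.71  0.73  2.76] M [-0.06   0.075  0.049] w 12.49 30.0
```

```bash
python3 -m inch '[[[0,0,-0.08,0,0,-0.1,10],[0,0,-0.16,0,0,-0.2,10],[0,0,-0.27,0,0,-0.34,10],[0,0,-0.38,0,0,-0.48,10],[0,0,-0.5,0,0,-0.62,10],[0,0,-0.56,0,0,-0.7,10],[0,0,-0.56,0,0,-0.7,10]]]'; python3 goal.py 551.5 147.5 162.5
```

```text
t: 4.9
ee_pos: [551.9, 148.3, 162.8]
orientation: [-2.722, -1.567, -0.0]
ft_force: [-1.0, 1.6, 4.0]
width: 13.0
grasp_force: 30.0
shift [-0.88  0.08  0.27] t 4.9 pos [551.87 148.3  162.77] q [2.410e-01 4.490e-01 1.806e+00 1.000e-03 8.870e-01 7.670e-01]
R [[0.502, 0.865, -0.0], [0.865, -0.502, 0.001], [0.0, -0.0, -1.0]]
tilt [-0.0005 -0.0005  0.    ] F [-1.02  1.59  3.95] M [ 0.242  0.095 -0.025] w 12.99 30.0
```

```bash
python3 -m inch '[[[0,0,-0.15,0,0,-0.14,10],[0,0,-0.28,0,0,-0.28,10],[0,0,-0.4,0,0,-0.42,10],[0,0,-0.52,0,0,-0.56,10],[0,0,-0.64,0,0,-0.7,10],[0,0,-0.76,0,0,-0.84,10],[0,0,-0.88,0,0,-0.98,10],[0,0,-1.0,0,0,-1.12,10],[0,0,-1.12,0,0,-1.26,10],[0,0,-1.24,0,0,-1.4,10],[0,0,-1.36,0,0,-1.54,10],[0,0,-1.48,0,0,-1.68,10],[0,0,-1.58,0,0,-1.8,10],[0,0,-1.68,0,0,-1.9,10],[0,0,-1.68,0,0,-1.9,10]]]'; python3 goal.py 551.5 147.5 162.5
```

```text
t: 6.4
ee_pos: [551.3, 148.0, 164.2]
orientation: [-0.312, -3.125, -0.0]
ft_force: [-2.4, 0.9, 2.3]
width: 13.0
grasp_force: 30.0
shift [-0.32 -0.48  1.7 ] t 6.4 pos [551.29 148.04 164.2 ] q [ 2.410e-01  4.460e-01  1.805e+00  1.000e-03  8.910e-01 -1.131e+00]
R [[-0.98, 0.198, -0.001], [0.198, 0.98, 0.0], [0.001, -0.0, -1.0]]
tilt [-0.0001 -0.0015  0.    ] F [-2.4   0.88  2.3 ] M [0.262 0.337 0.067] w 12.96 30.0
```

```bash
python3 -m inch '[[[0,0,-0.11,0,0,-0.14,10],[0,0,-0.22,0,0,-0.28,10],[0,0,-0.34,0,0,-0.42,10],[0,0,-0.45,0,0,-0.56,10],[0,0,-0.56,0,0,-0.7,10],[0,0,-0.67,0,0,-0.84,10],[0,0,-0.78,0,0,-0.98,10],[0,0,-0.88,0,0,-1.1,10],[0,0,-0.88,0,0,-1.1,10]]]'; python3 goal.py 551.5 147.5 162.5
python3 -m inch '[[[0,0,0,0,0,0,45],[0,0,0,0,0,0,45],[0,0,0,0,0,0,45],[0,0,0,0,0,0,45],[0,0,0,0,0,0,45]]]'
python3 - <<'E'
from h import *
from workcell import optics
out=[]
for n,(x,y) in (("top",(215,190)),("side",(234,215))):
    d=optics.get_image(n)
    out.append(cv2.resize(d["frame"][y-40:y+40,x-40:x+40],(400,400),interpolation=cv2.INTER_CUBIC))
cv2.imwrite("pics/c2.png",np.hstack(out)[:,:,::-1])
E
```

```text
t: 7.3
ee_pos: [551.4, 147.7, 165.1]
orientation: [1.365, -2.828, -0.0]
ft_force: [-3.2, -1.1, 2.6]
width: 12.6
grasp_force: 30.0
shift [ 0.07 -0.17  2.58] t 7.3 pos [551.41 147.66 165.08] q [ 0.241  0.445  1.805 -0.     0.893 -2.229]
R [[-0.622, -0.783, -0.001], [-0.783, 0.622, -0.0], [0.001, 0.001, -1.0]]
tilt [ 0.0008 -0.0011  0.    ] F [-3.24 -1.14  2.55] M [-0.005  0.362  0.034] w 12.56 30.0
t: 7.8
ee_pos: [552.1, 147.9, 165.3]
orientation: [-1.369, 2.828, -0.0]
ft_force: [-0.1, -0.3, -0.2]
width: 39.5
grasp_force: 0.0
```

View pics/c2.png

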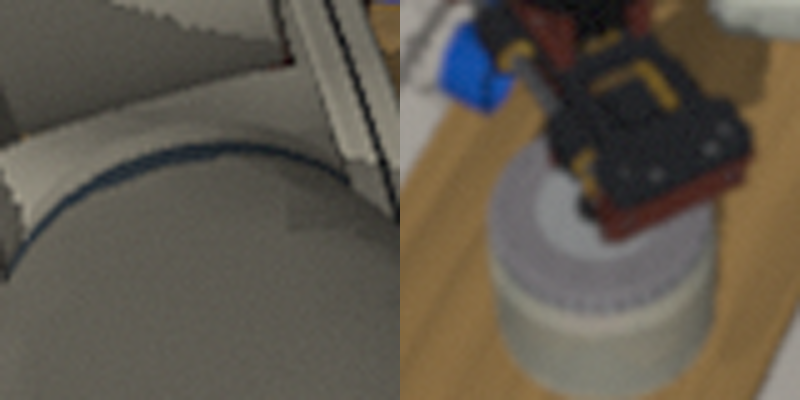

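```bash
python3 -m inch '[[[0.3,0.4,0,0,0,0.14,45],[0.3,0.4,0,0,0,0.28,45],[0.3,0.4,0,0,0,0.42,45],[0.3,0.4,0,0,0,0.56,45],[0.3,0.4,0,0,0,0.7,45],[0.3,0.4,0,0,0,0.84,45],[0.3,0.4,0,0,0,0.98,45],[0.3,0.4,0,0,0,1.12,45],[0.3,0.4,0,0,0,1.26,45],[0.3,0.4,0,0,0,1.4,45],[0.3,0.4,0,0,0,1.54,45],[0.3,0.4,0,0,0,1.68,45],[0.3,0.4,0,0,0,1.82,45],[0.3,0.4,0,0,0,1.96,45],[0.3,0.4,0,0,0,2.0,45],[0.3,0.4,0,0,0,2.0,45]]]'
python3 -m inch '[[[0,0,0,0,0,0,22],[0,0,0,0,0,0,18],[0,0,0,0,0,0,14],[0,0,0,0,0,0,10],[0,0,0,0,0,0,10],[0,0,0,0,0,0,10],[0,0,0,0,0,0,10]]]'; python3 goal.py 551.5 147.5 162.5
```

```text
t: 9.5
ee_pos: [551.5, 147.8, 165.3]
orientation: [1.64, 2.68, 0.0]
ft_force: [0.6, 0.2, 0.1]
width: 39.6
grasp_force: 0.0
t: 10.2
ee_pos: [551.7, 147.9, 165.4]
orientation: [1.639, 2.68, 0.0]
ft_force: [0.7, -0.0, -0.4]
width: 12.8
grasp_force: 30.0
shift [-0.26 -0.32  2.86] t 10.2 pos [551.66 147.88 165.36] q [ 0.241  0.445  1.805  0.     0.892 -0.232]
R [[-0.456, 0.89, 0.0], [0.89, 0.456, 0.0], [-0.0, 0.0, -1.0]]
tilt [ 0.0004  0.0001 -0.    ] F [ 0.65 -0.04 -0.38] M [ 0.063 -0.21  -0.016] w 12.83 30.0
```

```bash
python3 -m inch '[[[0,0,-0.11,0,0,-0.14,10],[0,0,-0.22,0,0,-0.28,10],[0,0,-0.34,0,0,-0.42,10],[0,0,-0.45,0,0,-0.56,10],[0,0,-0.56,0,0,-0.7,10],[0,0,-0.67,0,0,-0.84,10],[0,0,-0.78,0,0,-0.98,10],[0,0,-0.88,0,0,-1.1,10],[0,0,-0.88,0,0,-1.1,10]]]'; python3 goal.py 551.5 147.5 162.5
python3 -m inch '[[[0,0,-0.08,0,0,-0.1,10],[0,0,-0.12,0,0,-0.15,10],[0,0,-0.12,0,0,-0.15,10]]]'; python3 goal.py 551.5 147.5 162.5
python3 -m inch '[[[0,0,-0.05,0,0,-0.07,10],[0,0,-0.05,0,0,-0.07,10]]]'; python3 goal.py 551.5 147.5 162.5
```

```text
t: 11.1
ee_pos: [551.6, 148.0, 166.2]
orientation: [-0.005, 3.141, 0.0]
ft_force: [1.6, 1.3, -0.5]
width: 12.5
grasp_force: 30.0
shift [ 0.13 -0.47  3.72] t 11.1 pos [551.63 147.97 166.22] q [ 0.241  0.443  1.805  0.     0.893 -1.333]
R [[-1.0, -0.003, 0.0], [-0.003, 1.0, 0.0], [-0.0, 0.0, -1.0]]
tilt [ 0.0002  0.0003 -0.    ] F [ 1.57  1.28 -0.5 ] M [ 0.227 -0.332  0.018] w 12.47 30.0
t: 11.4
ee_pos: [551.6, 148.0, 166.4]
orientation: [-0.235, 3.132, 0.0]
ft_force: [1.4, 1.8, -0.1]
width: 12.5
grasp_force: 30.0
shift [ 0.21 -0.46  3.85] t 11.4 pos [551.64 147.99 166.35] q [ 0.241  0.443  1.804  0.     0.894 -1.479]
R [[-0.989, -0.149, 0.0], [-0.149, 0.989, 0.0], [-0.0, 0.0, -1.0]]
tilt [ 0.0002  0.0004 -0.    ] F [ 1.43  1.8  -0.08] M [ 0.307 -0.271  0.008] w 12.47 30.0
t: 11.6
ee_pos: [551.6, 148.0, 166.4]
orientation: [-0.344, 3.122, 0.0]
ft_force: [1.7, 1.1, -0.0]
width: 12.7
grasp_force: 30.0
shift [ 0.23 -0.41  3.91] t 11.6 pos [551.63 147.95 166.41] q [ 0.241  0.443  1.804  0.     0.894 -1.549]
R [[-0.976, -0.218, 0.0], [-0.218, 0.976, 0.0], [-0.0, 0.0, -1.0]]
tilt [ 0.0001  0.0004 -0.    ] F [ 1.66  1.07 -0.05] M [ 0.345 -0.356  0.001] w 12.66 30.0
```

```bash
for i in 1 ; do python3 -m inch '[[[0,0,-0.04,0,0,-0.06,10],[0,0,-0.04,0,0,-0.06,10]]]'; python3 goal.py 551.5 147.5 162.5|tail -1; python3 -m inch '[[[0,0,0,0,0,-0.06,10],[0,0,0,0,0,-0.06,10]]]'; python3 goal.py 551.5 147.5 162.5|tail -1;python3 -m inch '[[[0,0,0,0,0,-0.06,10],[0,0,0,0,0,-0.06,10]]]'; python3 goal.py 551.5 147.5 162.5;  done
```

```text
t: 11.8
ee_pos: [551.6, 147.9, 166.4]
orientation: [-0.437, 3.111, 0.0]
ft_force: [1.0, 1.8, -0.3]
width: 12.8
grasp_force: 30.0
tilt [ 0.0001  0.0002 -0.    ] F [ 1.03  1.82 -0.33] M [ 0.236 -0.266 -0.149] w 12.8 30.0
t: 12.0
ee_pos: [551.4, 147.8, 166.4]
orientation: [0.53, -3.096, 0.0]
ft_force: [-0.3, 0.1, 0.5]
width: 12.7
grasp_force: 30.0
tilt [ 0.     -0.0002  0.    ] F [-0.27  0.11  0.54] M [ 0.206 -0.214 -0.18 ] w 12.75 30.0
t: 12.2
ee_pos: [551.3, 147.7, 166.4]
orientation: [0.623, -3.079, 0.0]
ft_force: [-0.2, -0.5, 0.0]
width: 12.9
grasp_force: 30.0
shift [-0.09 -0.24  3.85] t 12.2 pos [551.33 147.69 166.35] q [ 0.241  0.443  1.805 -0.     0.894 -1.729]
R [[-0.921, -0.389, -0.0], [-0.389, 0.921, -0.0], [0.0, -0.0, -1.0]]
tilt [-0.     -0.0005  0.    ] F [-0.19 -0.53  0.03] M [ 0.133 -0.123 -0.203] w 12.9 30.0
```

The moment jumped to about -0.2 N·m, so the nut is at its stop. Next I release, rise and close the fingers.

```bash
python3 -m inch '[[[0,0,0,0,0,0,45],[0,0,0,0,0,0,45],[0,0,0,0,0,0,45],[0,0,0,0,0,0,45],[0,0,-10,0,0,0,45],[0,0,-20,0,0,0,45],[0,0,-30,0,0,0,45],[0,0,-30,0,0,0,0],[0,0,-30,0,0,0,0],[0,0,-30,0,0,0,0],[0,0,-30,0,0,0,0],[0,0,-30,0,0,0,0],[0,0,-30,0,0,0,0],[0,0,-30,0,0,0,0]]]'; python3 goal.py 551.4 147.7 190
python3 - <<'E'
from h import *
from workcell import optics
d=optics.get_image("side"); x,y=234,215
cv2.imwrite("pics/c3.png",cv2.resize(d["frame"][y-40:y+40,x-40:x+40],(560,560),interpolation=cv2.INTER_CUBIC)[:,:,::-1])
E
```

```text
t: 13.6
ee_pos: [551.4, 147.8, 196.2]
orientation: [0.627, -3.078, -0.0]
ft_force: [0.8, 0.5, 0.5]
width: 0.6
grasp_force: 0.0
shift [ 0.08 -0.1   6.22] t 13.6 pos [551.44 147.83 196.22] q [ 0.241  0.402  1.786  0.     0.954 -1.732]
R [[-0.92, -0.391, -0.0], [-0.391, 0.92, -0.0], [0.0, 0.0, -1.0]]
tilt [ 0.0001 -0.0003  0.    ] F [0.77 0.51 0.5 ] M [ 0.101 -0.166 -0.016] w 0.56 0.0
```

View pics/c3.png

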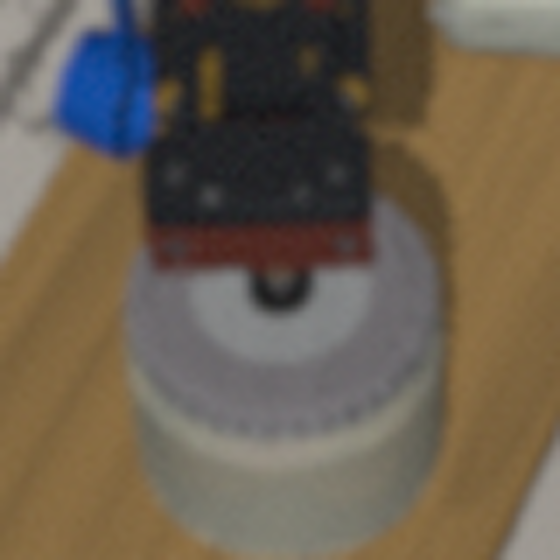

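The closed fingertips (red edge at about y 265) are centred over the grommet at (278,290). I'll creep down until they touch the pin.

```bash
python3 -m inch '[[[0,0,3,0,0,0,0],[0,0,6,0,0,0,0],[0,0,9,0,0,0,0],[0,0,9,0,0,0,0]]]'|grep -E 'ee_pos|force'; python3 -m inch '[[[0,0,1,0,0,0,0],[0,0,1,0,0,0,0]]]'|grep -E 'ee_pos|ft'; python3 -m inch '[[[0,0,1,0,0,0,0],[0,0,1,0,0,0,0]]]'|grep -E 'ee_pos|ft'
```

```text
ee_pos: [551.2, 147.7, 186.7]
ft_force: [0.3, -0.6, 0.4]
grasp_force: 0.0
ee_pos: [551.6, 147.9, 186.4]
ft_force: [0.1, -0.0, -0.5]
ee_pos: [551.7, 147.9, 185.7]
ft_force: [-1.0, 0.3, 3.7]
```

```bash
python3 -m inch '[[[0,0,0.8,0,0,0,0],[0,0,0.8,0,0,0,0]]]'|grep -E 'ee_pos|ft'; python3 -m inch '[[[0,0,0.8,0,0,0,0],[0,0,0.8,0,0,0,0]]]'|grep -E 'ee_pos|ft'
```

```text
ee_pos: [551.7, 147.9, 184.8]
ft_force: [-0.9, -0.4, 3.8]
ee_pos: [551.7, 147.9, 184.0]
ft_force: [-0.7, -0.1, 6.0]
```

```bash
python3 -m inch '[[[0,0,0.4,0,0,0,0],[0,0,0.4,0,0,0,0]]]'|grep -E 'ee_pos|ft'; python3 -m inch '[[[0,0,0.3,0,0,0,0],[0,0,0.3,0,0,0,0]]]'|grep -E 'ee_pos|ft'
```

```text
ee_pos: [551.7, 147.9, 183.6]
ft_force: [-1.4, -1.3, 6.3]
ee_pos: [551.7, 147.9, 183.4]
ft_force: [-1.8, -1.1, 5.4]
```

```bash
python3 -m inch '[[[0,0,0.2,0,0,0,0],[0,0,0.2,0,0,0,0]]]'|grep -E 'ee_pos|ft'; python3 -m inch '[[[0,0,0.2,0,0,0,0],[0,0,0.2,0,0,0,0]]]'|grep -E 'ee_pos|ft'
```

```text
ee_pos: [551.7, 147.9, 183.2]
ft_force: [-1.0, -1.3, 6.6]
ee_pos: [551.7, 147.9, 183.1]
ft_force: [-1.4, -1.0, 7.0]
```

```bash
python3 -m inch '[[[0,0,0,0,0,0,0]]]'|grep -E 'ee_pos|ft'
```

```text
ee_pos: [551.7, 147.9, 183.1]
ft_force: [-1.4, -0.2, 7.2]
```

```bash
python3 -m inch '[[[0,0,0.15,0,0,0,0],[0,0,0.15,0,0,0,0]]]'|grep -E 'ee_pos|ft'
```

```text
ee_pos: [551.7, 147.9, 183.0]
ft_force: [-2.1, 0.3, 7.0]
```

```bash
python3 -m inch '[[[0,0,0.15,0,0,0,0],[0,0,0.15,0,0,0,0]]]'|grep -E 'ee_pos|ft'
```

```text
ee_pos: [551.8, 147.9, 182.9]
ft_force: [-2.5, -0.6, 7.5]
```

```bash
python3 -m inch '[[[0,0,0.15,0,0,0,0],[0,0,0.15,0,0,0,0]]]'|grep -E 'ee_pos|ft'
```

```text
ee_pos: [551.8, 147.9, 182.9]
ft_force: [-3.1, -0.2, 7.7]
```

```bash
python3 -m inch '[[[0,0,0.15,0,0,0,0],[0,0,0.15,0,0,0,0]]]'|grep -E 'ee_pos|ft'
```

```text
ee_pos: [551.8, 147.9, 182.8]
ft_force: [-1.2, -0.3, 8.5]
```

```bash
python3 -m inch '[[[0,0,0.1,0,0,0,0],[0,0,0.2,0,0,0,0],[0,0,0.2,0,0,0,0]]]'|grep -E 't:|ee_pos|ft'
```

```text
t: 16.85
ee_pos: [551.8, 147.9, 182.8]
ft_force: [-2.5, 0.5, 10.1]
```

Force of 10 N with no further motion means the pin is at its hard stop. Hold for 2 s, then lift.

```bash
python3 -m inch '[[[0,0,0,0,0,0,0],[0,0,0,0,0,0,0],[0,0,0,0,0,0,0],[0,0,0,0,0,0,0],[0,0,0,0,0,0,0],[0,0,0,0,0,0,0],[0,0,0,0,0,0,0],[0,0,0,0,0,0,0],[0,0,0,0,0,0,0],[0,0,0,0,0,0,0],[0,0,0,0,0,0,0],[0,0,0,0,0,0,0],[0,0,0,0,0,0,0],[0,0,0,0,0,0,0],[0,0,0,0,0,0,0],[0,0,0,0,0,0,0],[0,0,0,0,0,0,0],[0,0,0,0,0,0,0],[0,0,0,0,0,0,0],[0,0,0,0,0,0,0]]]'|grep -E 't:|ee_pos|ft'
python3 -m inch '[[[0,0,-1,0,0,0,0],[0,0,-2,0,0,0,0],[0,0,-4,0,0,0,0],[0,0,-8,0,0,0,0],[0,0,-30,0,0,0,0],[0,0,-60,0,0,0,0],[0,0,-60,0,0,0,0]]]'
python3 goal.py 400 -300 250
```

```text
t: 18.85
ee_pos: [551.8, 147.9, 182.8]
ft_force: [-2.6, -0.2, 10.3]
t: 19.55
ee_pos: [553.5, 148.3, 245.3]
orientation: [-0.626, 3.073, 0.0]
ft_force: [0.2, 0.1, 0.3]
width: 0.6
grasp_force: 0.0
shift [ 316.67 -352.48   -6.25] t 19.55 pos [553.46 148.31 245.26] q [ 0.241  0.341  1.748  0.     1.047 -1.732]
R [[-0.92, -0.391, 0.006], [-0.391, 0.92, 0.001], [-0.006, -0.001, -1.0]]
tilt [-0.0009  0.0058  0.    ] F [0.15 0.09 0.28] M [ 0.162 -0.16   0.007] w 0.6 0.0
```

Move clear and check the final scene.

```bash
python3 -m inch '[[[317,-352,-6,0,0,0,0],[317,-352,-6,0,0,0,0],[317,-352,-6,0,0,0,0],[317,-352,-6,0,0,0,0],[317,-352,-6,0,0,0,0],[317,-352,-6,0,0,0,0],[317,-352,-6,0,0,0,0],[317,-352,-6,0,0,0,0],[317,-352,-6,0,0,0,0],[317,-352,-6,0,0,0,0],[317,-352,-6,0,0,0,0],[317,-352,-6,0,0,0,0],[317,-352,-6,0,0,0,0]]]'
python3 - <<'E'
from h import *
from workcell import optics
out=[]
for n,(x,y) in (("top",(215,190)),("side",(234,225))):
    d=optics.get_image(n)
    out.append(cv2.resize(d["frame"][y-40:y+40,x-40:x+40],(400,400),interpolation=cv2.INTER_CUBIC))
cv2.imwrite("pics/c4.png",np.hstack(out)[:,:,::-1])
E
```

```text
t: 20.85
ee_pos: [408.7, -282.9, 246.6]
orientation: [0.586, -3.063, 0.034]
ft_force: [0.5, 0.8, 0.2]
width: 0.6
grasp_force: 0.0
```

View pics/c4.png

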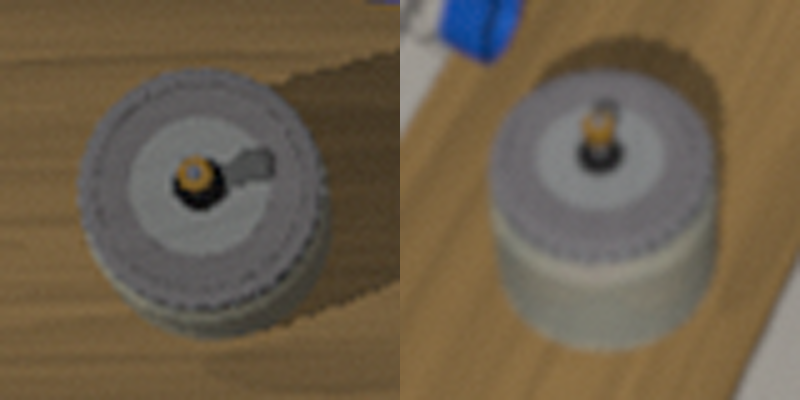

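The nut is up with the steel barrel showing beneath it (side crop (600,128)), the pin has sprung back, and the jar hasn't moved. Settle and hand in.

```bash
python3 -m inch '[[[0,0,0,0,0,0,0],[0,0,0,0,0,0,0],[0,0,0,0,0,0,0],[0,0,0,0,0,0,0]]]'; python3 -c "
from workcell import ctrl; print(ctrl.close_job())"
```

```text
t: 21.35
ee_pos: [408.4, -284.4, 247.0]
orientation: [0.583, -3.064, 0.036]
ft_force: [-0.1, 0.3, -0.1]
width: 0.1
grasp_force: 0.0
the job is handed in; nothing more can be done
None
```

I unscrewed the nut to its top stop, held the pin fully down at about 10 N for just over 2 s and released it; the final pictures show the nut up and the jar unmoved, and I handed the job in at 21 s (no verdict was returned).

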